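# Tighten the lock ring of a die holder with a pin spanner

### The arm

A 6-joint arm with a two-finger parallel gripper is mounted at the origin on the work surface. World frame = base frame: x ahead of the robot, y to its left, z up, the work surface at z = 0. Lengths are in m, angles in rad, forces in N, time in s.
With the tool pointing down it reaches from about 0.375 to 0.9 m from the base axis. Payload 3.1 kg.
Tool frame: the origin (TCP) lies at the very end of the fingers, on their centre line; the grasp point (between the pads) lies 19 mm behind it; z points along the fingers, y is the line along which they close (so a half turn about z gives the same grasp; the last joint's range is limited). The gripper opens to 85 mm and grips with 20 to 120 N. Pads are 22 mm wide; open, the fingers measure 114 mm over their backs; the gripper's body (76 mm by 85 mm) begins 54 mm behind the grasp point. The pads swing forward as they close: fully open they stand 13 mm farther back than shut.
Start: joints at [-1.389, 0.527, 1.433, -0, 1.181, -0.178], TCP at [0.221, -0.585, 0.231] pointing down, gripper open.
Joint ranges: [-3.08, 3.08], [-0.75, 2.2], [0.22, 2.44], [-1.43, 4.57], [0, 2.65], [-2.85, 2.85]. Speed limits (rad/s): [2.79, 2.79, 3.14, 3.14, 3.14, 3.14].

### API

Orientations are given as a unit quaternion [x, y, z, w].
In Python, from station import manip gives the robot as it stands.
- The arm moves only by the shell command python3 -m handwheel 'ROWS' [FORCE]. ROWS is JSON, a list of rows, each a list of 7 numbers: the shift along the world's x, y, z in mm, then the turn, a rotation vector about the world's x, y, z in degrees, then the opening, from 0 (shut) to 1 (fully open). A call has exactly 10 rows; each row shifts and turns the commanded pose from where the row before left it; what a row does not reach is not made up. A row lasts 1/8 s, in which the tool goes at most 62.5 mm and 10.7 degrees, less where a joint would pass 70% of its speed; a pose out of reach is approached as far as the arm can. A call is refused whole if a number of a shift passes 62.5 or a number of a turn 10.7, either way. A call with a gripper value outside its range is refused whole. The fingers move at their own pace and stop on an object; FORCE is the grip in N (left out, the last holds). Time passes only in rows, so rows that do not move let the fingers close, or fill a call up. It gives the time, the measured TCP pose, the force, the opening and the grip force at its end, in the units of the state.
- manip.sense(): the state, without advancing time (a new reading comes with each control period).
- manip.snapshot(name): name is "side" or "top"; returns the picture (400x640x3 uint8, red, green, blue); there is no depth.
- manip.get_calibration(name): a dict with "K" (3x3 intrinsics, pixels), "rvec" (rotation vector, rad) and "tvec" (3), from world to camera coordinates, as OpenCV has them. Camera axes: x right, y down, z forward; pixel columns grow to the right and rows downward; lengths in m; the calibration is good to about 2 mm. A picture is of the moment at which its call begins. get_calibration takes no time and is no camera call.
- manip.sign_off(): hands the job in; it is judged then, once.
The state is a dict: "t": time; "q": joint angles; "qd": joint speeds; "tau": joint torques, N m; "tcp_pos": TCP position; "tool_rot": TCP orientation; "force": force on the tool from outside, world axes, zero at the start; "ft_torque": the same for the moment, N m; "finger_gap": opening from 0.0 (shut) to 1.0 (fully open); "gripper_force": force on a finger pad.
Only numpy, scipy, OpenCV 4.12 (cv2) and the standard library are available. Lean on these libraries where they do the work, as an engineer would, in place of code of your own. Each camera call takes 0.05 s, during which the arm holds its last target. There are 200 camera calls.

### The job

Pick up the pin spanner by the square hub on its head, set it down on the orange die holder's lock ring with both pins fully in the ring's two holes, and let go. Then take it again by the orange grip at the end of its handle and swing it clockwise (seen from above) until the ring comes home against its stop, where its red mark meets the holder's white mark. Leave the spanner sitting level in the ring, let go of it, and do not shift the other things on the bench.

Things in the scene. Friction and masses are not known exactly. Their poses are not given: they have to be found in the camera images.
- spanner_hub (a point): Centre of the steel square hub (26 x 26, 44 tall) on the spanner's head, 32 above the head's flat underside. z up (pins always down at the start), x towards the handle's end, y along the crossbar. Spanner mass about 0.4 kg, centre of mass about 10 from the hub's axis towards the handle: it stays put when let go in the ring.
- spanner_head (a point): Centre of the flat underside of the spanner's head, on the hub's axis; same axes. The hub stands on a steel crossbar 100 (y) x 28 x 10 thick. Two steel pins, 10 diameter, point 14 down from the underside at y = +32 and -32, the last 5 tapered to 5.6 diameter. Handle: a bar 18 wide x 10 thick along +x.
- spanner_grip (a point): Centre of the orange grip on the end of the spanner's handle, 60 long (x) x 20 wide (y) x 16 tall (z); same axes. It lies 125 along x from the hub's axis, 5 above the head's underside, 27 lower than the hub's centre.
- cradle: Low wooden rest, fixed, on which the spanner lies at the start: base 115 x 100 x 10, two posts 40 wide that hold the spanner's underside 36 above the bench, pins hanging free. Origin on the bench under the hub, within 6.
- holder: Orange die holder fixed to the bench: base 150 x 120 x 14, round body 104 across that carries the lock ring, white mark on its side. Origin on the bench, on the ring's axis.
- ring_face (a point): Centre of the flat top of the aluminium lock ring (96 diameter, 18 thick), 85 above the bench. Axes turn with the ring: z up, red mark at +x, two holes at y = +32 and -32: 15 diameter, 16 deep, chamfered 1.5. The spanner fits either way round, its handle towards +x or -x; seated, its underside lies flat on this face, its hub's centre 32 above it.
- lock_ring (a joint): Turn of the ring in rad, growing clockwise seen from above. Starts between 0 and 0.3; hard stop, fully home, at 1.2, where the red mark meets the white one. Turns stiffly, about 1.4 N m all the way (some 11 N at the spanner's grip), and stays where it is left. With the pins' play the spanner can turn about 0.08 rad before the ring follows.
- hammer: bystander: hammer with a dark wooden handle, 260 long, lying flat at the back
- bench_block: bystander: dark steel block 100 x 90 x 35, origin at the centre of its underside
- wrench: bystander: open-ended steel wrench lying flat near the robot
- brass_pot: bystander: open brass pot, 70 across, 65 tall, origin at the centre of its underside
- tin: bystander: small blue tin, 70 across, 55 tall, origin at the centre of its underside
- stamp: bystander: square steel stamp bar with a brass band, 120 x 18 x 18, lying flat, origin at the centre of its underside
- brass_blanks: bystander: short stack of round brass blanks, 32 across, 18 tall, standing between holder and cradle, origin at the centre of its underside
Not all that is in view belongs to the job. Leave any purple or yellow look-alike of the part that bears spanner_hub alone. What is shaped like the holder but blue is not meant.

How it is judged:
By the outcome, as a careful person would: the job done as asked, in the order asked, and still so for the second after the job is handed in, with the robot touching nothing.
It also fails if it takes over 61 s, if anything falls off the work surface, if the arm or the gripper's body presses on something with over 40 N, if the wrist force passes 120 N, or if a joint passes its speed limit or range.

## Working session

There is one attempt and no reset: what is moved stays moved. The work goes in short steps, Python scripts to look and compute and a shell command to move; the robot and the scene stay as the last step left them, time stands still between calls to the robot, and variables do not carry over. Pictures are saved under pics/ and viewed, at most 10 in all, crops included, and the job is handed in when it is done.

```bash
ls; mkdir -p pics
python3 - <<'E'
from station import manip
import cv2
s=manip.sense();print(s['t'],s['tcp_pos'],s['tool_rot'],s['force'],s['finger_gap'])
for n in ['top','side']:
    im=manip.snapshot(n);cv2.imwrite(f'pics/{n}0.png',im[:,:,::-1])
    c=manip.get_calibration(n);print(n,c)
E
```

```text
pics
0.0 [ 0.22052457 -0.58402188  0.23031954] [ 9.83773464e-01  1.79411569e-01 -4.97084459e-06 -1.12260374e-03] [ 0.48435206  0.11071411 -0.22450375] 1.0033638695791993
top {'K': array([[367.59977544,   0.        , 320.50068323],
       [  0.        , 367.59977544, 196.69160621],
       [  0.        ,   0.        ,   1.        ]]), 'rvec': array([ 2.15903456, -2.16363691,  0.10441306]), 'tvec': array([0.02515315, 0.53552986, 1.20891838])}
side {'K': array([[456.7179391 ,   0.        , 318.89246351],
       [  0.        , 456.7179391 , 195.31454521],
       [  0.        ,   0.        ,   1.        ]]), 'rvec': array([ 0.2465807 , -2.69042946,  1.41415479]), 'tvec': array([0.54445454, 0.10307256, 1.42273066])}
```

View pics/top0.png

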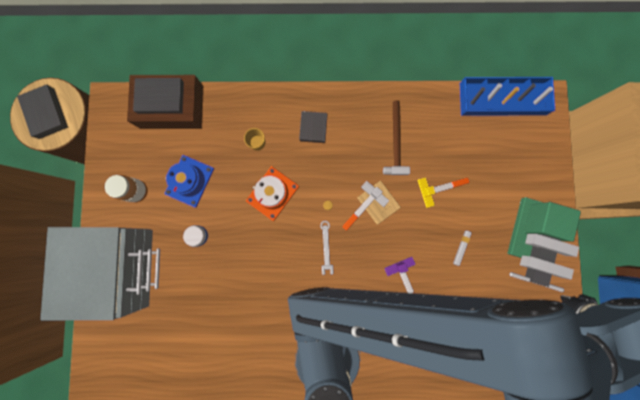

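View pics/side0.png

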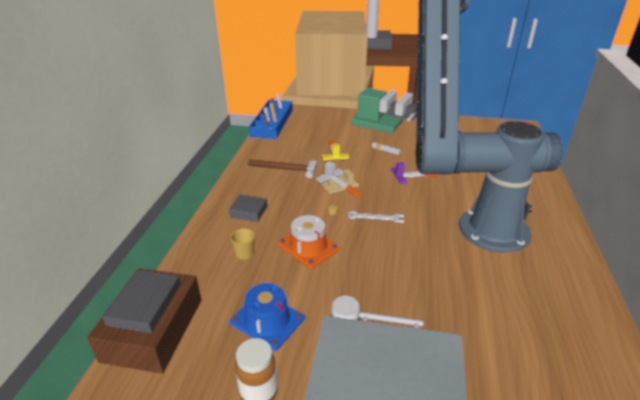

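The top view shows the orange holder at about (270,192), and the steel spanner on its cradle with the hub near (377,192) and the orange grip near (354,216). The side view shows the holder at (308,238) and the spanner near (335,180). Next I'll enlarge both.

```bash
cat > h.py <<'E'
import numpy as np,cv2
from station import manip
C={n:manip.get_calibration(n) for n in('top','side')}
def ray(n,p):
    c=C[n];R=cv2.Rodrigues(c['rvec'])[0];o=-R.T@c['tvec']
    d=R.T@np.linalg.inv(c['K'])@np.array([p[0],p[1],1.]);return o,d/np.linalg.norm(d)
def onz(n,p,z):
    o,d=ray(n,p);return o+d*(z-o[2])/d[2]
def proj(n,P):
    c=C[n];return cv2.projectPoints(np.array(P,float).reshape(-1,1,3),c['rvec'],c['tvec'],c['K'],None)[0].reshape(-1,2)
def crop(im,x,y,w,h,s): return cv2.resize(im[y:y+h,x:x+w],None,fx=s,fy=s,interpolation=cv2.INTER_CUBIC)
E
python3 - <<'E'
from h import *
t=cv2.imread('pics/top0.png');s=cv2.imread('pics/side0.png')
a=crop(t,240,150,80,75,5);b=crop(t,335,160,80,75,5);c=crop(s,270,200,80,75,5);d=crop(s,300,145,80,75,5)
cv2.imwrite('pics/c0.png',np.vstack([np.hstack([a,b]),np.hstack([c,d])])[:, :][:750,:800] if 0 else cv2.resize(np.vstack([np.hstack([a,b]),np.hstack([c,d])]),(640,600)))
print(onz('top',(268,192),.085),onz('top',(375,190),.09),onz('top',(352,217),.045))
E
```

```text
[0.54520798 0.19260942 0.085     ] [ 0.55007599 -0.15112401  0.09      ] [ 0.46615347 -0.08001468  0.045     ]
```

View pics/c0.png

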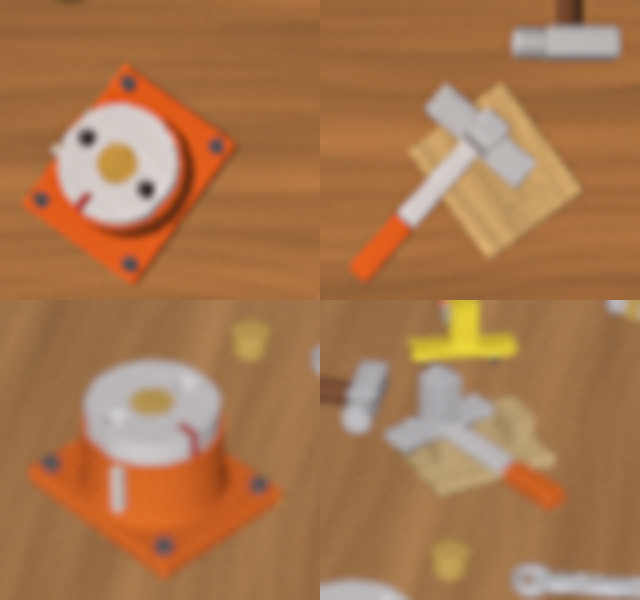

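In the top crop the ring centre is at about (269.5,191), the holes at (261.8,184.5) and (276.8,197.3), the red mark at (261,200.5) and the white mark at left. The spanner handle points lower-left, roughly along the red mark already. Next I'll measure these with masks.

```bash
cat >> h.py <<'E'
def wc(m,w=None):
    w=m.astype(float) if w is None else m*w
    y,x=np.mgrid[:m.shape[0],:m.shape[1]];return np.array([(x*w).sum(),(y*w).sum()])/w.sum()
def box(x0,y0,x1,y1):
    m=np.zeros((400,640),bool);m[y0:y1,x0:x1]=1;return m
def ang(v): return np.degrees(np.arctan2(v[1],v[0]))
E
python3 - <<'E'
from h import *
t=cv2.imread('pics/top0.png');f=t.astype(float);g=f.mean(2)
hs=[]
for c in((262,184),(277,197)):
    b=box(c[0]-4,c[1]-4,c[0]+5,c[1]+5);w=np.clip(170-g,0,None);p=wc(b,w);hs.append(onz('top',p,.085));print('hole',p,hs[-1])
print('ctr',(hs[0]+hs[1])/2,'dist',np.linalg.norm(hs[0]-hs[1]),'line ang',ang(hs[0]-hs[1]))
hsv=cv2.cvtColor(t,cv2.COLOR_BGR2HSV);S=hsv[...,1]
ringm=(S<60)&(g>120)&box(245,165,295,220);p=wc(ringm);n,l,st,ce=cv2.connectedComponentsWithStats(ringm.astype(np.uint8))
pts=np.argwhere(ringm)[:,::-1].astype(np.float32);print('ring ell',(e:=cv2.fitEllipse(cv2.convexHull(pts))),onz('top',e[0],.085))
rm=(hsv[...,0]>168)&(S>80)&box(252,190,272,212);print('red',rm.sum(),wc(rm),onz('top',wc(rm),.085))
gm=((hsv[...,0]<12))&(S>190)&box(335,195,375,235)
pg=wc(gm);print('grip',gm.sum(),pg,onz('top',pg,.049),cv2.minAreaRect(np.argwhere(gm)[:,::-1].astype(np.float32)))
sm=(S<70)&(g>110)&box(350,172,400,212)
P=np.array([onz('top',q,.046)[:2] for q in np.argwhere(sm)[:,::-1]])
r=cv2.minAreaRect((P*1000).astype(np.float32));print('steel',sm.sum(),r)
cv2.imwrite('pics/m.png',crop((sm|gm|rm).astype(np.uint8)*255,240,160,160,70,5))
print('cam',ray('top',(0,0))[0],ray('side',(0,0))[0])
E
```

```text
hole [261.34555556 183.97611111] [0.57138148 0.21450345 0.085     ]
hole [276.83337454 197.52435105] [0.52722854 0.16390305 0.085     ]
ctr [0.54930501 0.18920325 0.085     ] dist 0.06715566107470708 line ang 48.8926687775409
ring ell ((268.9281311035156, 190.5525360107422), (28.811086654663086, 29.580869674682617), 106.39481353759766) [0.54989982 0.1896768  0.085     ]
red 0 [nan nan] [nan nan nan]
grip 108 [349.55555556 221.75925926] [ 0.45033158 -0.07152392  0.049     ] ((349.389404296875, 221.84072875976562), (6.396902084350586, 16.556686401367188), 41.18592834472656)
steel 456 ((552.6851196289062, -159.939697265625), (99.45357513427734, 177.70111083984375), 66.90545654296875)
cam [0.40323771 0.01106802 1.25943853] [0.32332354 1.19442363 0.89444469]h.py:14: RuntimeWarning: invalid value encountered in divide
  y,x=np.mgrid[:m.shape[0],:m.shape[1]];return np.array([(x*w).sum(),(y*w).sum()])/w.sum()
```

View pics/m.png

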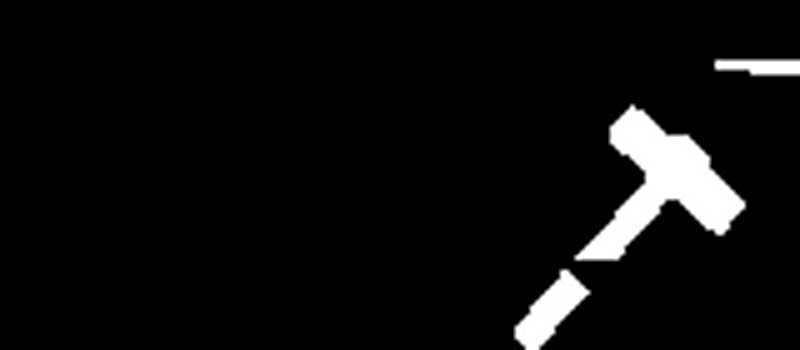

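The mask shows a clean T-shaped spanner: crossbar centre near (375.4,193.9), grip near (349.5,221.8), with the box clipping the handle.

Run:
```python
from h import *
t=cv2.imread('pics/top0.png')
g=t.mean(2);hsv=cv2.cvtColor(t,cv2.COLOR_BGR2HSV);S=hsv[...,1]
f=lambda x,y:onz('top',(x/5+240-.4,y/5+160-.4),.046)[:2]
A=(f(632,105)+f(610,131))/2;B=(f(745,205)+f(720,235))/2
print('bar',A,B,np.linalg.norm(A-B),'ctr',(A+B)/2,'ang+90',ang(A-B)+90)
gm=((hsv[...,0]<12))&(S>190)&box(335,205,375,240)
G=onz('top',wc(gm),.049)[:2];c=(A+B)/2;print(G,'dist',np.linalg.norm(G-c),'ang',ang(G-c))
# side view: hub triangulation
h=hsv[150:215,300:380]
s=cv2.imread('pics/side0.png');hs=cv2.cvtColor(s,cv2.COLOR_BGR2HSV)
gm=(hs[...,0]<12)&(hs[...,1]>190)&box(338,180,370,200)
p=wc(gm);print('side grip',gm.sum(),p,onz('side',p,.045),'predicted top-face',proj('side',[*G,.045]))
print('hubtop pred top/side',proj('top',[*c,.09]),proj('side',[*c,.09]))
d=(G-c)/np.linalg.norm(G-c)
print('holes pred; red',proj('top',[.5496,.1894,.085]))
for z in(.085,):
  for a in(120,130,135,140,150):print(a,proj('top',[.5496+.044*np.cos(np.radians(a)),.1894+.044*np.sin(np.radians(a)),z]))
```

```text
bar [ 0.57852697 -0.12039952] [ 0.51017904 -0.19309843] 0.09978261209219942 ctr [ 0.544353   -0.15674897] ang+90 136.76688275404842
[ 0.45033158 -0.07152392] dist 0.12689893335684246 ang 137.80948718313982
side grip 71 [353.42253521 191.14084507] [ 0.44879822 -0.06296803  0.045     ] predicted top-face [[353.28331106 189.68585777]]
hubtop pred top/side [[376.79203879 191.77011116]] [[329.83825622 162.78420998]]
holes pred; red [[269.012604   190.64458599]]
120 [[257.10033048 197.46226379]]
130 [[258.43237779 199.40094779]]
135 [[259.22278164 200.27451152]]
140 [[260.08832625 201.0750511 ]]
150 [[262.01796061 202.43286053]]
```

```bash
python3 -m handwheel '[[36,47.5,0,0,0,3,1],[36,47.5,0,0,0,3,1],[36,47.5,0,0,0,3,1],[36,47.5,0,0,0,3,1],[36,47.5,0,0,0,3,1],[36,47.5,0,0,0,3,1],[36,47.5,0,0,0,3,1],[36,47.5,0,0,0,3,1],[35,47.5,0,0,0,2.6,1],[0,0,-50,0,0,0,1]]' 60
```

```text
t: 1.35
tcp_pos: [0.549, -0.1549, 0.184]
tool_rot: [0.915, 0.404, 0.004, 0.004]
force: [-0.8, -0.5, -0.3]
finger_gap: 0.997
gripper_force: 0.0
```

```bash
python3 -m handwheel '[[0,0,-20,0,0,0,1],[0,0,-30,0,0,0,1],[0,0,-30,0,0,0,1],[0,0,-15,0,0,0,1],[0,0,0,0,0,0,1],[0,0,0,0,0,0,1],[0,0,0,0,0,0,1],[0,0,0,0,0,0,1],[0,0,0,0,0,0,1],[0,0,0,0,0,0,1]]'
python3 - <<'E'
from h import *
s=manip.sense();q=s['tool_rot'];print(s['tcp_pos'],q,2*ang(q[:2]))
t=manip.snapshot('top')[:,:,::-1];u=manip.snapshot('side')[:,:,::-1]
cv2.imwrite('pics/a.png',np.hstack([crop(t,330,150,80,85,5),crop(u,290,120,80,85,5)]))
E
```

```text
t: 2.6
tcp_pos: [0.5437, -0.1572, 0.0865]
tool_rot: [0.916, 0.401, 0.0, 0.0]
force: [-0.6, 1.1, -0.1]
finger_gap: 0.997
gripper_force: 0.0
[ 0.54369107 -0.15723726  0.08647679] [9.16111223e-01 4.00924200e-01 7.86889565e-05 8.61108274e-05] 47.27193510271601
```

View pics/a.png

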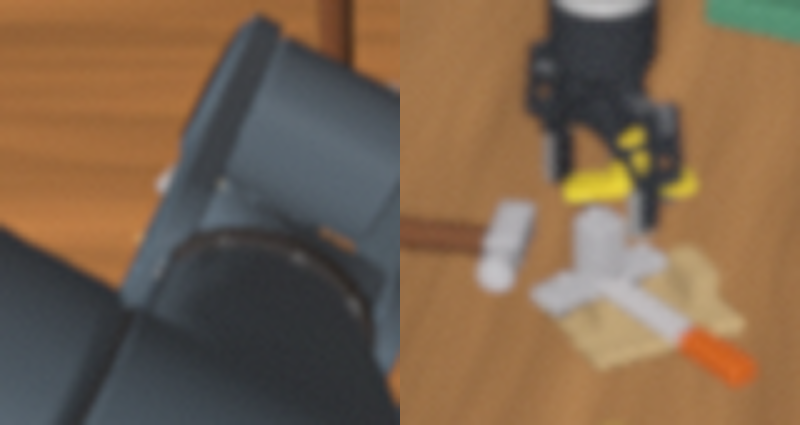

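The side view shows the fingers straddling the hub: tips at (550,180) and (645,230) in the crop, hub top at about (600,215). The arm hides the top view. I'll go down and close.

```bash
python3 -m handwheel '[[0,0,-15,0,0,0,1],[0,0,-12,0,0,0,1],[0,0,-7,0,0,0,1],[0,0,0,0,0,0,1],[0,0,0,0,0,0,0.2],[0,0,0,0,0,0,0],[0,0,0,0,0,0,0],[0,0,0,0,0,0,0],[0,0,0,0,0,0,0],[0,0,0,0,0,0,0]]' 60
```

```text
t: 3.95
tcp_pos: [0.5445, -0.1578, 0.0529]
tool_rot: [0.916, 0.401, 0.001, 0.001]
force: [1.7, -1.4, 2.9]
finger_gap: 0.297
gripper_force: 61.3
```

```bash
python3 -m handwheel '[[0,0,15,0,0,0,0],[0,0,30,0,0,0,0],[0,0,35,0,0,0,0],[0,0,20,0,0,0,0],[0,20,0,0,0,0,0],[0.5,40,0,0,0,0.5,0],[1,50,0,0,0,0.5,0],[1,55,0,0,0,0.5,0],[1,55,0,0,0,0,0],[1,50,0,0,0,0,0]]'
python3 -m handwheel '[[1,40,0,0,0,0,0],[0,25,0,0,0,0,0],[0,11,0,0,0,0,0],[0,0,0,0,0,0,0],[0,0,0,0,0,0,0],[0,0,0,0,0,0,0],[0,0,0,0,0,0,0],[0,0,0,0,0,0,0],[0,0,0,0,0,0,0],[0,0,0,0,0,0,0]]'
python3 - <<'E'
from h import *
s=manip.sense();q=s['tool_rot'];print(s['tcp_pos'],q,2*ang(q[:2])+90)
t=manip.snapshot('top')[:,:,::-1];u=manip.snapshot('side')[:,:,::-1]
cv2.imwrite('pics/t1.png',t);cv2.imwrite('pics/s1.png',u)
cv2.imwrite('pics/b.png',np.hstack([crop(t,230,150,80,100,5),crop(u,265,170,80,100,5)]))
E
```

```text
t: 5.2
tcp_pos: [0.5452, 0.116, 0.1506]
tool_rot: [0.911, 0.413, -0.002, -0.001]
force: [1.0, -0.5, -4.1]
finger_gap: 0.294
gripper_force: 60.6
t: 6.45
tcp_pos: [0.5492, 0.1887, 0.1523]
tool_rot: [0.911, 0.413, 0.0, 0.0]
force: [0.1, 0.3, -4.9]
finger_gap: 0.3
gripper_force: 60.6
[0.54917952 0.18873003 0.15234211] [9.10785435e-01 4.12879994e-01 2.21880468e-05 2.38274582e-05] 138.7717607942407
```

View pics/b.png

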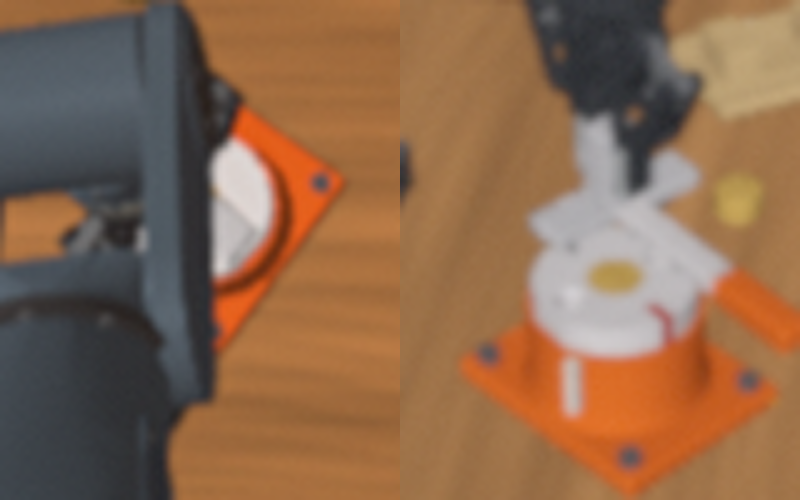

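The spanner is level and held over the ring, handle above the red mark. In the side crop the crossbar's top face runs from about (540,231) to (688,164), and the ring face is centred near (613,285). I'll compare these with projections.

Run:
```python
from h import *
f=lambda x,y:((x-400)/5+265-.4,y/5+170-.4)
u=cv2.imread('pics/side0.png');hsv=cv2.cvtColor(u,cv2.COLOR_BGR2HSV)
# brass disc centre & hole (seen from side) on ring face
for nm,P in(('disc',(0,0)),):
    m=(hsv[...,1]>90)&(hsv[...,0]>15)&(hsv[...,0]<30)&box(298,218,318,232);p=wc(m);print('disc',m.sum(),p,onz('side',p,.085))
t=cv2.imread('pics/top0.png');ht=cv2.cvtColor(t,cv2.COLOR_BGR2HSV)
m=(ht[...,1]>90)&(ht[...,0]>12)&(ht[...,0]<32)&box(261,184,277,198);p=wc(m);print('top disc',m.sum(),p,onz('top',p,.085))
for a in(((528,220),(551,242)),((677,152),(699,177))):
    e=[onz('side',f(*p),.1454) for p in a];print('end',(e[0]+e[1])/2)
E=[np.mean([onz('side',f(*p),.1454) for p in a],0) for a in(((528,220),(551,242)),((677,152),(699,177)))]
print('bar len',np.linalg.norm(E[0]-E[1]),'ctr',(E[0]+E[1])/2,ang(E[0]-E[1])+90)
# grip centroid
u=cv2.imread('pics/s1.png');hs=cv2.cvtColor(u,cv2.COLOR_BGR2HSV)
m=(hs[...,0]<12)&(hs[...,1]>190)&box(326,222,352,242);m2=m;p=wc(m);print('grip side',m.sum(),p,onz('side',p,.142))
hub=np.array([.5497,.1895]);a=np.radians(138.8);print('pred grip',hub+.125*np.array([np.cos(a),np.sin(a)]),proj('side',[*(hub+.125*np.array([np.cos(a),np.sin(a)])),.1404]))
```

```text
disc 40 [307.7   224.925] [0.55010063 0.19091416 0.085     ]
top disc 73 [268.67123288 190.32876712] [0.55062922 0.19051622 0.085     ]
end [0.58212719 0.23387496 0.1454    ]
end [0.51382478 0.15821896 0.1454    ]
bar len 0.10192668992016182 ctr [0.54797599 0.19604696 0.1454    ] 137.9242041554861
grip side 144 [336.47916667 232.53472222] [0.45396324 0.279561   0.142     ]
pred grip [0.45564814 0.27183618] [[336.28729088 231.09583213]]
```

Position agrees to about 1 mm. I'll go down slowly while watching the force.

```bash
python3 -m handwheel '[[0.4,0.5,-10,0,0,0,0],[0,0,-14,0,0,0,0],[0,0,-8,0,0,0,0],[0,0,-2,0,0,0,0],[0,0,-1,0,0,0,0],[0,0,-1,0,0,0,0],[0,0,-1,0,0,0,0],[0,0,-1,0,0,0,0],[0,0,-1,0,0,0,0],[0,0,-1,0,0,0,0]]'
python3 - <<'E'
from h import *
s=manip.sense();print(s['tcp_pos'],s['force'],s['ft_torque'],2*ang(s['tool_rot'][:2])+90)
E
```

```text
t: 7.8
tcp_pos: [0.5496, 0.1893, 0.1123]
tool_rot: [0.911, 0.413, 0.0, 0.0]
force: [-0.2, -0.1, -5.0]
finger_gap: 0.297
gripper_force: 60.5
[0.54957428 0.18927417 0.11229415] [-0.16803641 -0.08272264 -5.02820398] [-1.34191474e-02 -6.03950451e-03 -5.25966663e-05] 138.77412683014265
```

```bash
python3 -m handwheel '[[0,0,-1,0,0,0,0],[0,0,-1,0,0,0,0],[0,0,-1,0,0,0,0],[0,0,-1,0,0,0,0],[0,0,-1,0,0,0,0],[0,0,-1,0,0,0,0],[0,0,-1,0,0,0,0],[0,0,-1,0,0,0,0],[0,0,-1,0,0,0,0],[0,0,0,0,0,0,0]]'
python3 - <<'E'
from h import *
s=manip.sense();print(s['tcp_pos'],s['force'],s['ft_torque'],2*ang(s['tool_rot'][:2])+90)
E
```

```text
t: 9.05
tcp_pos: [0.5495, 0.1893, 0.1032]
tool_rot: [0.911, 0.413, -0.0, -0.0]
force: [-0.1, 0.3, -3.7]
finger_gap: 0.298
gripper_force: 60.5
[0.54947867 0.18925446 0.1031938 ] [-0.10587665  0.28412196 -3.67870581] [ 0.02398451 -0.02032663 -0.03720786] 138.77317442684603
```

```bash
python3 -m handwheel '[[0,0,-0.5,0,0,0,0],[0,0,-0.5,0,0,0,0],[0,0,-0.5,0,0,0,0],[0,0,-0.5,0,0,0,0],[0,0,0,0,0,0,0],[0,0,0,0,0,0,0],[0,0,0,0,0,0,0],[0,0,0,0,0,0,0],[0,0,0,0,0,0,0],[0,0,0,0,0,0,0]]'
python3 - <<'E'
from h import *
s=manip.sense();print(s['tcp_pos'],s['force'],s['ft_torque'],2*ang(s['tool_rot'][:2])+90)
E
```

```text
t: 10.3
tcp_pos: [0.5496, 0.1893, 0.1019]
tool_rot: [0.911, 0.413, 0.0, 0.0]
force: [-3.1, -0.6, 5.2]
finger_gap: 0.295
gripper_force: 62.0
[0.54964109 0.18925892 0.1019031 ] [-3.10210794 -0.61712541  5.17464526] [0.04088186 0.5485474  0.00267493] 138.7707754113389
```

Seated at the expected height. I'll release, rise, check, then go to the grip.

```bash
python3 -m handwheel '[[0,0,0,0,0,0,0.6],[0,0,0,0,0,0,1],[0,0,0,0,0,0,1],[0,0,0,0,0,0,1],[0,0,0,0,0,0,1],[0,0,10,0,0,0,1],[0,0,30,0,0,0,1],[0,0,35,0,0,0,1],[-5,5,5,0,0,10,1],[-10,10,0,0,0,10,1]]'
python3 -m handwheel '[[-13,11,0,0,0,10,1],[-13,11,0,0,0,10,1],[-13,11,0,0,0,10,1],[-13,11,0,0,0,10,1],[-13,11,0,0,0,10,1],[-10,9,0,0,0,10,1],[-4,3.5,0,0,0,10,1],[0,0,0,0,0,0,1],[0,0,0,0,0,0,1],[0,0,0,0,0,0,1]]'
python3 - <<'E'
from h import *
s=manip.sense();q=s['tool_rot'];print(s['tcp_pos'],q,2*ang(q[:2])-90,s['q'])
t=manip.snapshot('top')[:,:,::-1];u=manip.snapshot('side')[:,:,::-1]
cv2.imwrite('pics/t2.png',t);cv2.imwrite('pics/s2.png',u)
cv2.imwrite('pics/d.png',np.hstack([crop(t,230,150,80,100,5),crop(u,265,170,80,100,5)]))
E
```

```text
t: 11.55
tcp_pos: [0.5356, 0.2043, 0.1833]
tool_rot: [0.824, 0.567, 0.002, 0.001]
force: [0.1, -0.5, -0.2]
finger_gap: 1.0
gripper_force: 0.0
t: 12.8
tcp_pos: [0.4559, 0.2716, 0.1815]
tool_rot: [0.353, 0.936, 0.0, 0.0]
force: [0.1, 0.7, 0.3]
finger_gap: 0.999
gripper_force: 0.0
[0.45593773 0.27159806 0.18150608] [3.52886732e-01 9.35666017e-01 1.35834123e-04 2.02179803e-04] 48.67203363011231 [ 3.26559078e-01  4.69707982e-01  1.72052952e+00 -5.71503395e-05
  9.50870236e-01 -5.22894970e-01]
```

View pics/d.png

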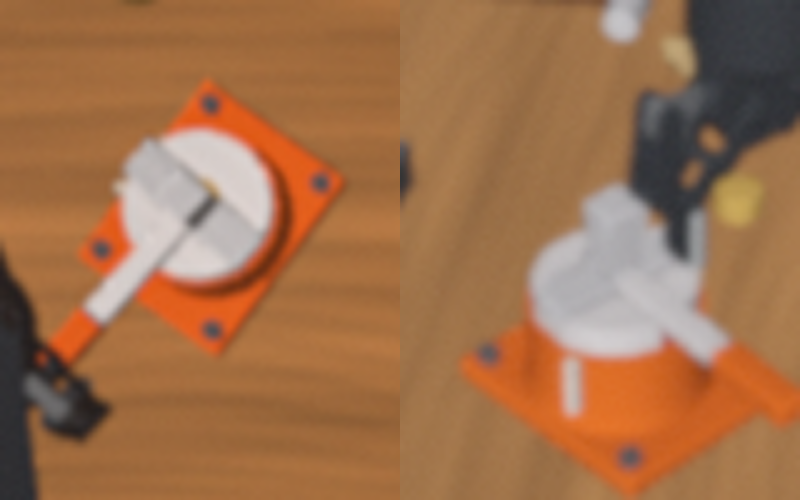

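The spanner sits flat in the ring, handle over the red mark, with the fingers straddling the grip's line. I'll go down and take the grip.

```bash
python3 -m handwheel '[[0,0,-25,0,0,0,1],[0,0,-40,0,0,0,1],[0,0,-30,0,0,0,1],[0,0,-15,0,0,0,1],[0,0,0,0,0,0,0.5],[0,0,0,0,0,0,0],[0,0,0,0,0,0,0],[0,0,0,0,0,0,0],[0,0,0,0,0,0,0],[0,0,0,0,0,0,0]]' 60
python3 - <<'E'
from h import *
s=manip.sense();q=s['tool_rot'];print(s['tcp_pos'],2*ang(q[:2])-90,s['force'],s['ft_torque'])
c=np.array([.5496,.1894])
p0=s['tcp_pos'][:2];r=p0-c;print('r',np.linalg.norm(r),ang(r))
prev=r
for i in range(1,9):
    a=-np.radians(8*i);n=np.array([[np.cos(a),-np.sin(a)],[np.sin(a),np.cos(a)]])@r
    print(i*8,(n-prev)*1000,(n-prev)*500);prev=n
E
```

```text
t: 14.15
tcp_pos: [0.4559, 0.2718, 0.0719]
tool_rot: [0.352, 0.936, 0.0, 0.0]
force: [-1.1, -1.4, 4.4]
finger_gap: 0.221
gripper_force: 60.8
[0.45585666 0.27180683 0.07187199] 48.76887879072851 [-1.05177595 -1.39175121  4.38893951] [-0.30631743 -0.05334576 -0.09001505]
r 0.12481466009321054 138.68231360885665
8 [12.38111716 12.24457434] [6.19055858 6.12228717]
16 [13.96474036 10.40229251] [6.98237018 5.20114626]
24 [15.27655577  8.3575419 ] [7.63827789 4.17877095]
32 [16.2910304   6.15012124] [8.1455152  3.07506062]
40 [16.98841866  3.82299546] [8.49420933 1.91149773]
48 [17.35514667  1.42145943] [8.67757333 0.71072971]
56 [17.38407649 -1.0077437 ] [ 8.69203825 -0.50387185]
64 [17.07464504 -3.41733224] [ 8.53732252 -1.70866612]
```

```bash
python3 -m handwheel '[[6.0,6.3,0,0,0,-4,0],[6.4,5.9,0,0,0,-4,0],[6.8,5.4,0,0,0,-4,0],[7.2,5.0,0,0,0,-4,0],[7.5,4.5,0,0,0,-4,0],[7.8,3.9,0,0,0,-4,0],[8.0,3.4,0,0,0,-4,0],[8.3,2.8,0,0,0,-4,0],[8.4,2.2,0,0,0,-4,0],[8.6,1.6,0,0,0,-4,0]]'
python3 - <<'E'
from h import *
s=manip.sense();q=s['tool_rot'];print(s['tcp_pos'],2*ang(q[:2])-90,s['force'],s['ft_torque'],s['finger_gap'])
r=s['tcp_pos'][:2]-np.array([.5496,.1894]);print(np.linalg.norm(r),ang(r))
E
```

```text
t: 15.4
tcp_pos: [0.5285, 0.311, 0.0715]
tool_rot: [0.65, 0.76, -0.003, -0.0]
force: [-4.7, -4.0, 7.4]
finger_gap: 0.219
gripper_force: 61.5
[0.52852501 0.31100806 0.07151703] 8.990757845549382 [-4.69040208 -4.03811052  7.40892658] [-0.92894511  0.47216136  0.94799069] 0.21941556275022528
0.12342072589490337 99.8318507030228
```

```bash
python3 -m handwheel '[[6.5,0.9,0,0,0,-3,0],[6.5,0.5,0,0,0,-3,0],[6.5,0.2,0,0,0,-3,0],[6.5,-0.2,0,0,0,-3,0],[4.3,-0.3,0,0,0,-2,0],[0,0,0,0,0,0,0],[0,0,0,0,0,0,0],[0,0,0,0,0,0,0],[0,0,0,0,0,0,0],[0,0,0,0,0,0,0]]'
python3 - <<'E'
from h import *
s=manip.sense();q=s['tool_rot'];print(s['tcp_pos'],2*ang(q[:2])-90,s['force'],s['ft_torque'],s['finger_gap'])
r=s['tcp_pos'][:2]-np.array([.5496,.1894]);print(np.linalg.norm(r),ang(r))
for z in(.04,.05,.06):
  w=onz('top',(254.25-.4,187.5-.4),z)[:2]-np.array([.5496,.1894]);print('white',np.linalg.norm(w),ang(w))
u=cv2.imread('pics/side0.png')
for a in (70,74,78,82,86,90): print(a,proj('side',[.5496+.052*np.cos(np.radians(a)),.1894+.052*np.sin(np.radians(a)),.045]))
h=cv2.cvtColor(u,cv2.COLOR_BGR2HSV);m=(h[...,1]<90)&(h[...,2]>150)&box(295,240,305,256);print(m.sum(),wc(m))
E
```

```text
t: 16.65
tcp_pos: [0.5593, 0.3126, 0.0716]
tool_rot: [0.737, 0.676, -0.002, 0.0]
force: [-2.5, -3.0, 6.7]
finger_gap: 0.224
gripper_force: 61.2
[0.55934497 0.31257603 0.07159655] -4.960701165786887 [-2.47960033 -3.0386912   6.74869869] [-0.74656878  0.49354597  0.66827512] 0.22354512403503263
0.12356090996539047 85.47651204975912
white 0.06055987070660006 72.97779582136513
white 0.0583179826930662 73.68475425242042
white 0.05608568227117358 74.44811291541323
70 [[298.58276579 245.58381184]]
74 [[299.68619378 245.98301662]]
78 [[300.83494893 246.33013527]]
82 [[302.02305413 246.62316916]]
86 [[303.24427324 246.86042185]]
90 [[304.49215063 247.04051325]]
36 [299.41666667 245.75      ]
```

```bash
python3 -m handwheel '[[4.3,-0.4,0,0,0,-2,0],[4.3,-0.6,0,0,0,-2,0],[4.3,-0.8,0,0,0,-2,0],[4.3,-0.9,0,0,0,-2,0],[4.2,-1.1,0,0,0,-2,0],[2.1,-0.6,0,0,0,-1,0],[0,0,0,0,0,0,0],[0,0,0,0,0,0,0],[0,0,0,0,0,0,0],[0,0,0,0,0,0,0]]'
python3 - <<'E'
from h import *
s=manip.sense();q=s['tool_rot'];print(s['tcp_pos'],2*ang(q[:2])-90,s['force'],s['ft_torque'],s['finger_gap'])
r=s['tcp_pos'][:2]-np.array([.5496,.1894]);print(np.linalg.norm(r),ang(r))
E
```

```text
t: 17.9
tcp_pos: [0.5826, 0.3086, 0.0716]
tool_rot: [0.798, 0.602, -0.002, 0.0]
force: [-3.2, -2.2, 7.2]
finger_gap: 0.226
gripper_force: 61.3
[0.58262763 0.30863022 0.07160293] -15.93489129745089 [-3.19846806 -2.17670158  7.20727673] [-0.57471825  0.58934721  0.83298899] 0.22616504214166863
0.12372012322385546 74.51688440439739
```

```bash
python3 -m handwheel '[[2.1,-0.6,0,0,0,-1,0],[2.1,-0.6,0,0,0,-1,0],[2.1,-0.7,0,0,0,-1,0],[2.1,-0.7,0,0,0,-1,0],[0,0,0,0,0,0,0],[0,0,0,0,0,0,0],[0,0,0,0,0,0,0],[0,0,0,0,0,0,0],[0,0,0,0,0,0,0],[0,0,0,0,0,0,0]]'
python3 - <<'E'
from h import *
s=manip.sense();q=s['tool_rot'];print(s['tcp_pos'],2*ang(q[:2])-90,s['force'],s['ft_torque'],s['finger_gap'])
r=s['tcp_pos'][:2]-np.array([.5496,.1894]);print(np.linalg.norm(r),ang(r))
E
```

```text
t: 19.15
tcp_pos: [0.5907, 0.3061, 0.0716]
tool_rot: [0.819, 0.574, -0.003, 0.0]
force: [-4.8, -0.6, 7.2]
finger_gap: 0.219
gripper_force: 61.4
[0.59072593 0.306125   0.07158265] -19.910275904991963 [-4.84938013 -0.6010021   7.19583493] [-0.46359366  0.68228534  0.96559041] 0.21930540484727393
0.12375810099108259 70.59101958776655
```

```bash
python3 -m handwheel '[[2.0,-0.7,0,0,0,-1,0],[2.0,-0.8,0,0,0,-1,0],[0,0,0,0,0,0,0],[0,0,0,0,0,0,0],[0,0,0,0,0,0,0],[0,0,0,0,0,0,0],[0,0,0,0,0,0,0],[0,0,0,0,0,0,0],[0,0,0,0,0,0,0],[0,0,0,0,0,0,0]]'
cat > st.py <<'E'
from h import *
s=manip.sense();q=s['tool_rot'];f=s['force'];r=s['tcp_pos'][:2]-np.array([.5496,.1894])
print(2*ang(q[:2])-90,np.linalg.norm(r),ang(r),'tq',r[0]*f[1]-r[1]*f[0]+s['ft_torque'][2])
E
python3 st.py
```

```text
t: 20.4
tcp_pos: [0.5912, 0.3055, 0.0713]
tool_rot: [0.828, 0.56, -0.005, -0.002]
force: [-10.3, 0.7, 10.4]
finger_gap: 0.225
gripper_force: 67.4
-21.840273722006543 0.1233730006352238 70.27449359777296 tq 2.478979757330843
```

```bash
python3 -m handwheel '[[1.0,-0.4,0,0,0,0,0],[1.0,-0.4,0,0,0,0,0],[0,0,0,0,0,0,0],[0,0,0,0,0,0,0],[0,0,0,0,0,0,0],[0,0,0,0,0,0,0],[0,0,0,0,0,0,0],[0,0,0,0,0,0,0],[0,0,0,0,0,0,0],[0,0,0,0,0,0,0]]'; python3 st.py
```

```text
t: 21.65
tcp_pos: [0.5913, 0.3055, 0.0712]
tool_rot: [0.828, 0.56, -0.007, -0.003]
force: [-13.0, 3.4, 12.0]
finger_gap: 0.218
gripper_force: 67.4
-21.8500075098967 0.12336641377816657 70.22553190347867 tq 2.8311620720953625
```

Against the hard stop: no motion while the torque doubled. I'll relax, release, retreat and check.

```bash
python3 -m handwheel '[[-2.5,0.8,0,0,0,1,0],[-2,0.8,0,0,0,0.7,0],[0,0,0.5,0,0,0,0],[0,0,0,0,0,0,0],[0,0,0,0,0,0,0.4],[0,0,0,0,0,0,1],[0,0,0,0,0,0,1],[0,0,0,0,0,0,1],[0,0,0,0,0,0,1],[0,0,0,0,0,0,1]]' 20
python3 -m handwheel '[[0,0,10,0,0,0,1],[0,0,30,0,0,0,1],[0,0,50,0,0,0,1],[0,0,50,0,0,0,1],[-30,-50,20,0,0,0,1],[-30,-50,0,0,0,0,1],[-30,-50,0,0,0,0,1],[-30,-50,0,0,0,0,1],[-20,-50,0,0,0,0,1],[0,0,0,0,0,0,1]]'
python3 - <<'E'
from h import *
t=manip.snapshot('top')[:,:,::-1];u=manip.snapshot('side')[:,:,::-1]
cv2.imwrite('pics/t3.png',t);cv2.imwrite('pics/s3.png',u)
cv2.imwrite('pics/e.png',np.hstack([crop(t,220,140,80,100,5),crop(u,265,170,80,100,5)]))
cv2.imwrite('pics/full.png',np.vstack([cv2.resize(t,(480,300)),cv2.resize(u,(480,300))]))
E
```

```text
t: 22.9
tcp_pos: [0.5943, 0.3062, 0.0718]
tool_rot: [0.822, 0.57, 0.0, -0.0]
force: [0.6, 0.6, 0.0]
finger_gap: 1.0
gripper_force: 0.0
t: 24.15
tcp_pos: [0.453, 0.0538, 0.2326]
tool_rot: [0.823, 0.568, -0.0, 0.0]
force: [0.6, -0.3, 0.0]
finger_gap: 1.0
gripper_force: 0.0
```

View pics/e.png

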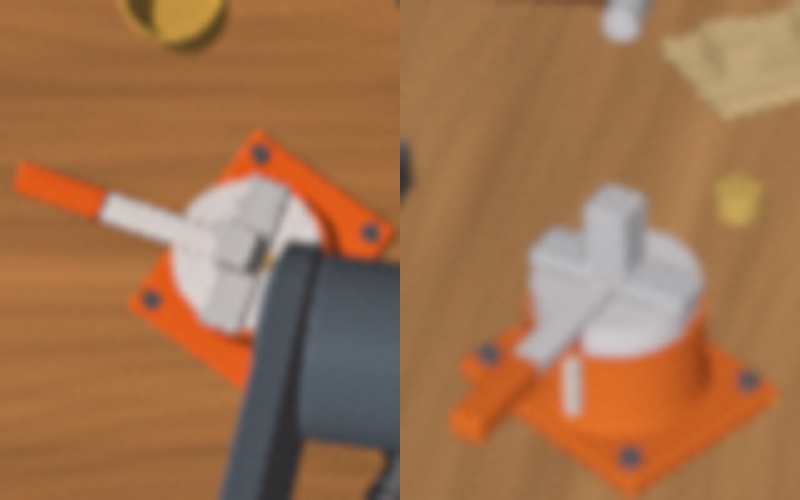

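View pics/full.png

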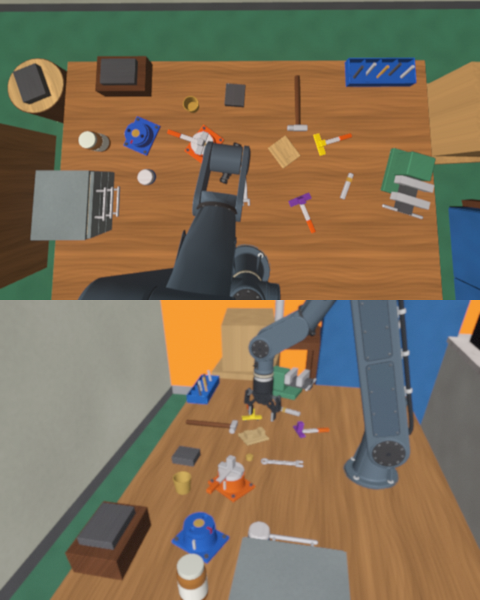

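The spanner sits flat in the ring with its handle lined up over the white mark at crop (572,385). The other objects are where they were and the robot is clear, so I'm handing in.

```bash
python3 -c "
from station import manip
print(manip.sign_off())"
```

```text
the job is handed in; nothing more can be done
None
```

The job is handed in at about 24 s: both pins are in the ring, the ring was swung clockwise onto its hard stop (no movement as torque rose to 2.8 N m), and the spanner is released and level. The handle covers the red mark, so home is judged from the stop and from the handle lining up with the white mark.

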